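# Set out the rivet-setting station

### The job

Set out the rivet-setting station on the cutting mat: lay the steel anvil disc flat on the middle of the stone slab and stand the rivet setter upright on the middle of the anvil. Stand the rivet jar on the mat midway between the slab and the wooden punch block, and set the tray of rivet caps down flat on the mat on the other side of the slab, as far from it as the jar, so that tray, slab, jar and block make one straight row. Leave the thread spool, glue bottle and wax block where they are.

Things in the scene. Friction and masses are not known exactly. Their poses are not given: they have to be found in the camera images.
- slab: Pale stone slab, fixed on the green cutting mat (the mat is 3 mm thick, its top at z = 0.003; everything here stands on it). 120 x 85 x 25 mm (x, y, z). Origin: centre of its underside, so its top is 25 mm above the origin. Its 85 mm y direction points along the row, straight to or straight away from the punch block; the two swap sides between starts.
- block: Brown wooden punch block, fixed, 70 x 60 x 40 mm (x, y, z), with five steel punch heads rising to 62 mm. Same orientation as the slab. Its centre is 190 to 230 mm from the slab's centre, along the slab's y direction. Origin: centre of its underside.
- anvil: Steel anvil: a loose plain disc of 56 mm diameter, 18 mm thick, top rim bevelled, small dark spot in the middle of its flat top; about 0.3 kg. Origin: centre of its underside; z up.
- setter: Rivet setter: a loose slim steel rod standing upright, 80 mm tall, 24 mm diameter at foot and head, 20 mm in between (from 16 to 62 mm up); about 0.2 kg. Origin: centre of its foot; z up along the rod.
- jar: Rivet jar: loose low round glass jar with an aluminium lid, 50 mm diameter, 65 mm tall; about 0.16 kg. Origin: centre of its underside; z up.
- tray: Tray of rivet caps: loose oblong open aluminium tray, 50 x 75 x 22 mm (x, y, z), with brass caps inside; about 0.12 kg. Grip it across its 50 mm width (its x axis). Origin: centre of its underside; z up.
- spool: Bystander: cardboard thread spool wound with grey thread, 44 mm diameter, 50 mm tall, loose, at the mat's far edge. Origin: centre of its underside.
- glue: Bystander: slim white glue bottle, 42 mm diameter, 110 mm tall, loose, at the mat's far edge. Origin: centre of its underside.
- wax: Bystander: amber wax block, 35 x 55 x 22 mm, loose, at the mat's far edge. Origin: centre of its underside.
There are look-alikes about, which are no part of the job. What is shaped like the anvil but orange or pink is not meant. What is shaped like the jar but purple is not meant.

How it is judged:
At the end, for the whole second after the job is handed in: Anvil flat on slab, setter upright on anvil, each centred within 12 mm. Jar on mat, under 125 mm from slab's and block's centres; tray on mat, 80-130 mm from slab, over 260 mm from block; both within 15 mm of the row line. All upright (0.1 rad) and at rest (horizontal distance between anvil and slab below 0.012 m and z of anvil in the frame of slab between 0.021 and 0.029 m and horizontal distance between setter and anvil below 0.012 m and z of setter in the frame of anvil between 0.014 and 0.022 m and x of jar in the frame of slab between -0.015 and 0.015 m and horizontal distance between jar and slab below 0.125 m and horizontal distance between jar and block below 0.125 m and z of jar in the frame of slab between -0.005 and 0.005 m and x of tray in the frame of slab between -0.015 and 0.015 m and horizontal distance between tray and slab between 0.08 and 0.13 m and horizontal distance between tray and block above 0.26 m and z of tray in the frame of slab between -0.005 and 0.005 m and angle between each of anvil, setter, jar, tray's own z axis and vertical below 0.1 rad and linear speed of each of anvil, setter, jar, tray below 0.02 m/s and angular speed of each of anvil, setter, jar, tray below 0.2 rad/s); the robot touches nothing.
It fails at once if the thread spool, glue bottle or wax block is moved by more than 20 mm or tipped over (distance of any of spool, glue, wax from where it was at the start of the episode above 0.02 m or angle between any of spool, glue, wax's own z axis and vertical above 0.4 rad).
It also fails if it takes over 106 s, if anything falls off the work surface, if the arm or the gripper's body presses on something with over 40 N, if the wrist force passes 120 N, or if a joint passes its speed limit or range.

### The arm

A 6-joint arm with a two-finger parallel gripper is mounted at the origin on the work surface. World frame = base frame: x ahead of the robot, y to its left, z up, the work surface at z = 0. Lengths are in m, angles in rad, forces in N, time in s.
With the tool pointing down it reaches from about 0.3 to 0.875 m from the base axis. Payload 6.4 kg.
Tool frame: the origin (TCP) lies midway between the tips of the shut fingers; the grasp point (between the pads) lies 19 mm behind it; z points along the fingers, y is the line along which they close (so a half turn about z gives the same grasp; the last joint's range is limited). The gripper opens to 85 mm and grips with 20 to 120 N. Pads are 22 mm wide; open, the fingers measure 114 mm over their backs; the gripper's body (76 mm by 85 mm) begins 54 mm behind the grasp point. The pads swing forward as they close: fully open they stand 13 mm farther back than shut.
Start: joints at [1.117, 0.181, 1.607, -0, 1.354, -0.206], TCP at [0.141, 0.557, 0.205] pointing down, gripper open.
Joint ranges: [-2.99, 2.99], [-0.89, 2.07], [0.3, 2.58], [-1.14, 4.28], [0, 2.63], [-3.12, 3.12]. Speed limits (rad/s): [2.57, 2.57, 3.01, 3.14, 3.14, 3.14].

### API

Orientations are given as a rotation vector (axis times angle).
In Python, from rig import arm, read_camera, camera_model gives the robot as it stands. The module is installed in compiled form; this text tells all that it offers.
- The arm moves only by the tool carry_out, never from a script. Its arguments are lists of equal length, an entry for each row: "delta_pos": the shift along the tool's x, y, z in cm, a list of three; "dr": the turn, a rotation vector about the tool's x, y, z in rad, a list of three; "hand": the closure, from -1 (fully open) to 1 (shut). In form: {"delta_pos": [[dx, dy, dz], ...], "dr": [[wx, wy, wz], ...], "hand": [hand, ...]}. A call has 1 to 5 rows; each row shifts and turns the commanded pose from where the row before left it, along the tool's axes as they then stand; what a row does not reach is not made up. A row lasts 1/12 s, in which the tool goes at most 41.7 mm and 7.16 degrees, less where a joint would pass 70% of its speed; a pose out of reach is approached as far as the arm can. A call with a gripper value outside its range is refused whole. The fingers move at their own pace and stop on an object; the grip force is fixed at half the most. Time passes only in rows, so rows that do not move let the fingers close. It gives the time, the measured TCP pose, the force, the opening and the grip force at its end, in the units of the state.
- arm.sense(): the state, without advancing time (a new reading comes with each control period).
- read_camera(name): name is "side" or "top"; returns (picture, depth): 384x512x3 uint8, blue, green, red; 384x512 float32, m along the optical axis (not along the pixel's ray), 0 where there is no reading.
- camera_model(name): a dict with "fx", "fy", "cx", "cy" (pixels), "world_to_cam" (4x4, takes a point from world to camera coordinates). Camera axes: x right, y up, looking along -z (the intrinsics and any distortion apply to the point x, -y, -z); pixel columns grow to the right and rows downward; lengths in m; the calibration is good to about 2 mm. A picture is of the moment at which its call begins. camera_model takes no time and is no camera call.
- arm.job_done(): hands the job in; it is judged then, once.
The state is a dict: "t": time; "qpos": joint angles; "qd": joint speeds; "joint_efforts": joint torques, N m; "position": TCP position; "tool_rot": TCP orientation; "wrist_force": force on the tool from outside, world axes, zero at the start; "torque": the same for the moment, N m; "gripper_width": finger opening in m; "grasp_force": force on a finger pad.
Only numpy, scipy, OpenCV 4.12 (cv2) and the standard library are available. Lean on these libraries where they do the work, as an engineer would, in place of code of your own. Each camera call takes 0.05 s, during which the arm holds its last target. There are 200 camera calls.

## Working session

There is one attempt and no reset: what is moved stays moved. The work goes in short steps, Python scripts to look and compute and a tool call to move; the robot and the scene stay as the last step left them, time stands still between calls to the robot, and variables do not carry over. Pictures are saved under pics/ and viewed, at most 16 in all, crops included, and the job is handed in when it is done.

Besides the shell and the picture viewer there is one more tool, called after "Call:" as a command line: name --argument value ..., lists and objects as JSON in quotes. carry_out: Moves the arm, as the interface text tells. Its arguments: {"type":"object","properties":{"delta_pos":{"type":"array","items":{"type":"array","items":{"type":"number"}}},"dr":{"type":"array","items":{"type":"array","items":{"type":"number"}}},"hand":{"type":"array","items":{"type":"number"}}},"required":["delta_pos","dr","hand"]}

```bash
mkdir -p pics; cat > h.py <<'E'
import numpy as np, cv2
from rig import arm, read_camera, camera_model
def pts(name, d):
    m=camera_model(name); v,u=np.mgrid[0:d.shape[0],0:d.shape[1]]
    c=np.stack([(u-m["cx"])/m["fx"]*d, -(v-m["cy"])/m["fy"]*d, -d, np.ones_like(d)],-1)
    return (c@np.linalg.inv(m["world_to_cam"]).T)[...,:3]
E
python3 - <<'E'
from h import *
for n in("top","side"):
    p,d=read_camera(n); cv2.imwrite(f"pics/{n}0.png",p); np.save(f"{n}0.npy",d)
    m=camera_model(n); print({k:(v if k!="world_to_cam" else np.round(np.linalg.inv(v),3).tolist()) for k,v in m.items()})
s=arm.sense(); print(s["t"],s["position"],s["tool_rot"],s["gripper_width"])
E
```

```text
{'fx': 380.9121416438864, 'fy': 380.9121416438864, 'cx': 259.89021898292197, 'cy': 188.45095590795756, 'world_to_cam': [[0.002, 0.994, -0.105, 0.41], [-1.0, 0.003, 0.015, 0.01], [0.015, 0.105, 0.994, 0.957], [0.0, 0.0, 0.0, 1.0]]}
{'fx': 475.78799828458824, 'fy': 475.78799828458824, 'cx': 263.27147246949545, 'cy': 194.67685694883622, 'world_to_cam': [[0.811, 0.333, -0.481, -0.05], [-0.585, 0.465, -0.664, -0.812], [0.003, 0.82, 0.572, 0.708], [0.0, 0.0, 0.0, 1.0]]}
0.1 [0.14075723 0.55695876 0.20427495] [-3.88181006e-01 -3.11698430e+00  2.33955029e-03] 0.0851832596442409
```

View pics/top0.png

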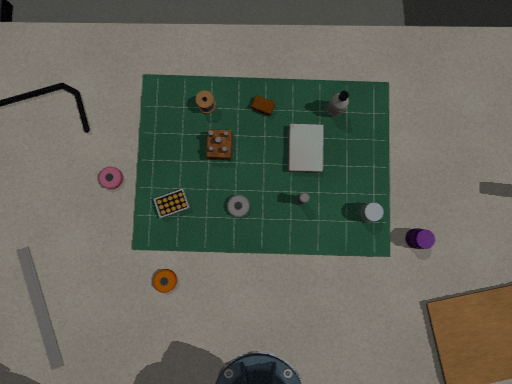

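View pics/side0.png

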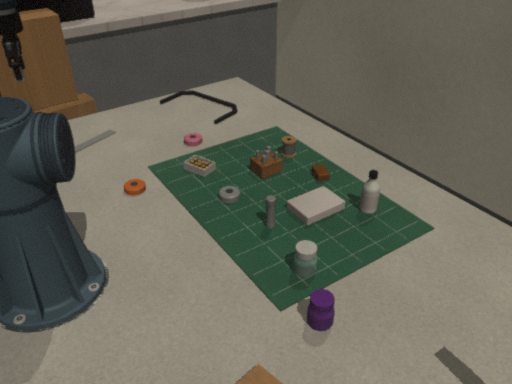

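The top view shows the slab at (306,148), block (219,144), grey anvil (238,206), setter (304,198), silver-lidded jar (373,212) and tray (172,204). The look-alikes are orange (165,281), pink (110,178) and purple (420,239). The spool (205,100), wax (263,105) and glue (338,104) are at the far edge. I'll measure from the depth image and confirm with a crop.

```bash
python3 - <<'E'
from h import *
d=np.load("top0.npy"); P=pts("top",d); p=cv2.imread("pics/top0.png")
cr=cv2.resize(p[70:300,90:445],None,fx=2.2,fy=2.2,interpolation=cv2.INTER_CUBIC); cv2.imwrite("pics/crop1.png",cr)
m=((P[...,2]>.011)&(d>0)).astype(np.uint8); m[:,:90]=0;m[:,445:]=0;m[300:]=0
n,l,st,c=cv2.connectedComponentsWithStats(m)
print("mat z",np.median(P[170:190,260:280,2]))
for i in range(1,n):
    if st[i,4]<25: continue
    q=P[l==i]; zt=np.percentile(q[:,2],90); t=q[abs(q[:,2]-zt)<.006]
    (cx,cy),(w,h),a=cv2.minAreaRect((t[:,:2]*1000).astype(np.float32))
    print(c[i].round(),"ztop %.3f"%zt,"rect c %.1f %.1f size %.1f %.1f ang %.1f"%(cx,cy,w,h,a),"mean",(t[:,:2].mean(0)*1000).round(1),len(t))
E
```

```text
mat z 0.00357736374610651
[204. 101.] ztop 0.055 rect c 725.1 135.0 size 41.7 42.6 ang 87.5 mean [724.7 134.1] 247
[338. 103.] ztop 0.113 rect c 716.1 -193.0 size 18.1 19.2 ang 88.2 mean [ 715.9 -193.3] 67
[262. 105.] ztop 0.027 rect c 722.3 -9.2 size 55.1 34.6 ang 69.1 mean [721.8  -9.2] 278
[305. 148.] ztop 0.031 rect c 611.9 -115.8 size 84.9 120.0 ang 89.1 mean [ 611.1 -116.4] 1596
[218. 144.] ztop 0.064 rect c 618.9 99.7 size 45.8 48.3 ang 86.8 mean [619.  99.] 105
[109. 177.] ztop 0.020 rect c 535.4 370.8 size 53.0 54.1 ang 0.8 mean [535.6 369.6] 382
[171. 203.] ztop 0.025 rect c 472.4 215.0 size 50.3 75.3 ang 20.2 mean [472.5 216. ] 304
[302. 198.] ztop 0.085 rect c 481.6 -103.4 size 21.1 21.1 ang 89.3 mean [ 482.2 -103.2] 82
[238. 206.] ztop 0.024 rect c 466.6 51.5 size 52.1 51.8 ang 0.4 mean [466.3  51.4] 378
[369. 212.] ztop 0.070 rect c 450.6 -268.1 size 43.8 42.6 ang 43.5 mean [ 450.3 -267.8] 283
[420. 239.] ztop 0.067 rect c 386.6 -387.6 size 41.9 44.9 ang 0.4 mean [ 387.1 -387.8] 299
[164. 281.] ztop 0.020 rect c 284.6 228.2 size 53.2 53.9 ang 46.1 mean [284.7 228. ] 408
```

View pics/crop1.png

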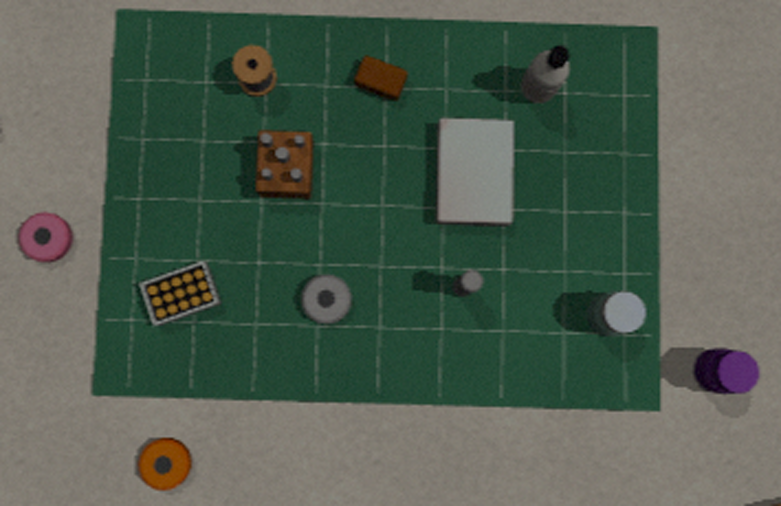

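The crop confirms the targets: grey anvil (326,299), setter (471,282), silver-lidded jar (623,313) and tray (179,293). The coloured look-alikes are off the mat.

First I'll turn the tool so its y lies along world x. After that, delta = (dy, dx, -dz) in world terms. Then I'll move to above the anvil.

Call:
carry_out --delta_pos '[[0, 0, 0], [0, 0, 0], [0, 0, 0], [0, 0, 0], [0, 0, 0]]' --dr '[[0, 0, 0.1203], [0, 0, 0.1203], [0, 0, 0.1203], [0, 0, 0.1203], [0, 0, 0.1203]]' --hand '[-1, -1, -1, -1, -1]'

```text
t: 0.52
position: [0.1408, 0.5571, 0.2045]
tool_rot: [-1.303, -2.859, 0.002]
wrist_force: [0.1, 1.1, -0.2]
gripper_width: 0.0854
grasp_force: 0.0
```

Call:
carry_out --delta_pos '[[0, 0, 0], [0, 0, 0], [0, 0, 0], [0, 0, 0], [0, 0, 0]]' --dr '[[0, 0, 0.1203], [0, 0, 0.1203], [0, 0, 0.1203], [0, 0, 0.1203], [0, 0, 0.1203]]' --hand '[-1, -1, -1, -1, -1]'

```text
t: 0.93
position: [0.1409, 0.5571, 0.2046]
tool_rot: [2.091, 2.344, -0.002]
wrist_force: [-0.7, 0.5, 0.7]
gripper_width: 0.0853
grasp_force: 0.0
```

Call:
carry_out --delta_pos '[[0, 0, 0], [-3.2, 2, 0], [-3.2, 2, 0], [-3.2, 2, 0], [-3.2, 2, 0]]' --dr '[[0, 0, 0.1203], [0, 0, 0], [0, 0, 0], [0, 0, 0], [0, 0, 0]]' --hand '[-1, -1, -1, -1, -1]'

```text
t: 1.35
position: [0.2211, 0.4278, 0.2045]
tool_rot: [2.22, 2.222, -0.002]
wrist_force: [1.1, 0.0, 1.0]
gripper_width: 0.085
grasp_force: 0.0
```

Call:
carry_out --delta_pos '[[-3.2, 2, 0], [-3.2, 2, 0], [-3.2, 2, 0], [-3.2, 2, 0], [-3.2, 2, 0]]' --dr '[[0, 0, 0], [0, 0, 0], [0, 0, 0], [0, 0, 0], [0, 0, 0]]' --hand '[-1, -1, -1, -1, -1]'

```text
t: 1.77
position: [0.3212, 0.2677, 0.2049]
tool_rot: [2.221, 2.222, -0.0]
wrist_force: [0.3, 0.2, 0.0]
gripper_width: 0.0858
grasp_force: 0.0
```

Call:
carry_out --delta_pos '[[-3.1, 2.1, 0], [-3.1, 2.1, 0], [-3.1, 2.1, 0], [-3.1, 2.1, 0], [-3.1, 2.1, 0]]' --dr '[[0, 0, 0], [0, 0, 0], [0, 0, 0], [0, 0, 0], [0, 0, 0]]' --hand '[-1, -1, -1, -1, -1]'

```text
t: 2.18
position: [0.4264, 0.1126, 0.205]
tool_rot: [-2.222, -2.221, -0.0]
wrist_force: [1.1, 1.0, 0.8]
gripper_width: 0.0857
grasp_force: 0.0
```

Call:
carry_out --delta_pos '[[-3.1, 2.0, 0], [-3.0, 2.0, 0], [0, 0, 3.8], [0, 0, 3.8], [0, 0, 3.8]]' --dr '[[0, 0, 0], [0, 0, 0], [0, 0, 0], [0, 0, 0], [0, 0, 0]]' --hand '[-1, -1, -1, -1, -1]'

```text
t: 2.6
position: [0.4664, 0.0524, 0.09]
tool_rot: [2.223, 2.218, 0.002]
wrist_force: [0.4, 0.1, -0.4]
gripper_width: 0.0852
grasp_force: 0.0
```

Call:
carry_out --delta_pos '[[0, 0, 3], [0, 0, 0], [0, 0, 0]]' --dr '[[0, 0, 0], [0, 0, 0], [0, 0, 0]]' --hand '[-1, -1, -1]'

```text
t: 2.85
position: [0.4641, 0.0536, 0.0599]
tool_rot: [-2.219, -2.218, 0.004]
wrist_force: [0.6, 0.2, 1.5]
gripper_width: 0.0853
grasp_force: 0.0
```

```bash
python3 - <<'E'
from h import *
s=arm.sense(); print(s["position"],s["tool_rot"],s["qpos"])
p,d=read_camera("side"); cv2.imwrite("pics/side1.png",cv2.resize(p[100:300,130:380],None,fx=3,fy=3))
E
```

```text
[0.46412822 0.05357182 0.05989438] [-2.2191736  -2.21835943  0.00446606] [-1.39970403e-01  1.38167939e-01  1.98420334e+00  6.29717045e-07
  1.02395313e+00 -1.39603785e-01]
```

View pics/side1.png

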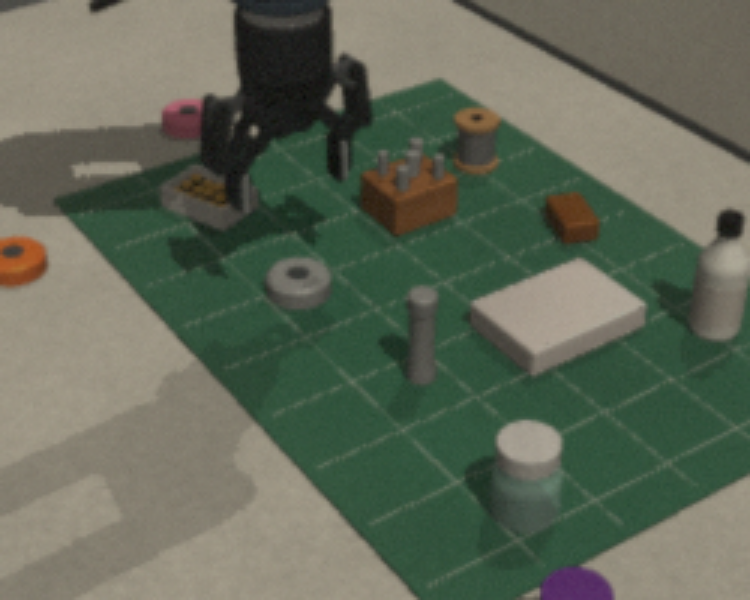

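The gripper's fingers, at (240,200) and (340,175) in the crop, look farther off than I expect relative to the anvil at (298,285). I'll check by projecting the points.

```bash
python3 - <<'E'
from h import *
def proj(n,x):
    m=camera_model(n); c=m["world_to_cam"]@np.r_[x,1]; return np.round([m["cx"]+m["fx"]*c[0]/-c[2], m["cy"]-m["fy"]*c[1]/-c[2]],1)
for x in ([.464,.0536,.060],[.464+.043,.0536,.073],[.464-.043,.0536,.073],[.4664,.0514,.021]): print(x,proj("side",x),proj("top",x))
p,d=read_camera("side"); P=pts("side",d)
for u,v in((229,192),(301,202),(312,201),(270,199),(209,165),(243,156)): print(u,v,P[v,u].round(3))
t,dt=read_camera("top"); cv2.imwrite("pics/top1.png",cv2.resize(t[80:300,130:400],None,fx=2.7,fy=2.7)); np.save("top1.npy",dt)
E
```

```text
[0.464, 0.0536, 0.06] [226.8 177.9] [235.9 205.5]
[0.507, 0.0536, 0.073] [241.  168.3] [235.8 186.8]
[0.42100000000000004, 0.0536, 0.073] [211.7 179. ] [235.4 223.8]
[0.4664, 0.0514, 0.021] [228.7 190.9] [237.5 205.5]
229 192 [0.462 0.042 0.024]
301 202 [ 0.577 -0.103  0.03 ]
312 201 [ 0.603 -0.114  0.029]
270 199 [ 0.478 -0.109  0.083]
209 165 [0.412 0.046 0.12 ]
243 156 [0.51  0.047 0.111]
```

View pics/top1.png

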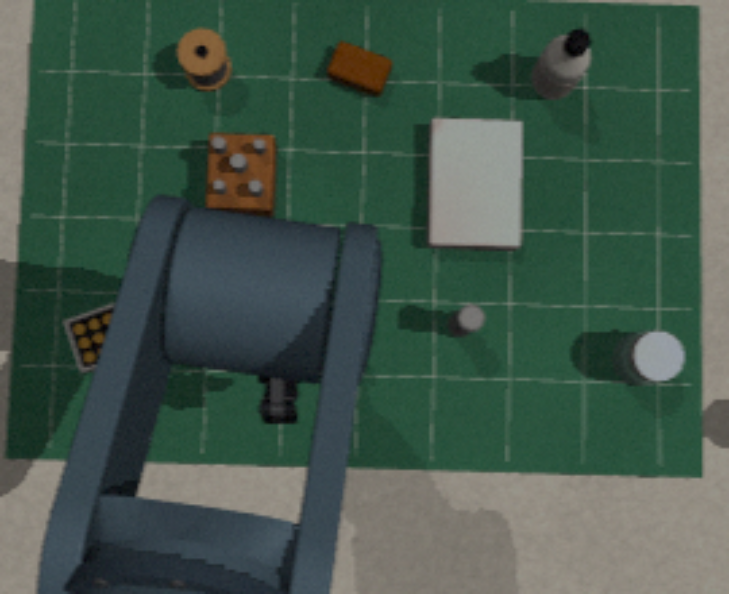

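```bash
python3 - <<'E'
from h import *
print(arm.sense()["position"])
p,d=read_camera("side"); P=pts("side",d)
r=P[130:195,195:260].reshape(-1,3)
for lo,hi in((.38,.465),(.465,.56)):
    q=r[(r[:,0]>lo)&(r[:,0]<hi)&(r[:,2]>.04)&(abs(r[:,1]-.055)<.03)]
    print(len(q), np.percentile(q[:,2],[0,2,10,50]).round(3)); z=q[q[:,2]<np.percentile(q[:,2],15)]; print(z.min(0).round(3),z.max(0).round(3))
E
```

```text
[0.46790733 0.05320161 0.06346307]
741 [0.103 0.112 0.133 0.174]
[0.407 0.039 0.103] [0.427 0.063 0.147]
412 [0.104 0.11  0.12  0.162]
[0.509 0.039 0.104] [0.525 0.065 0.127]
```

The fingertips measure z of about 0.103 by camera against the expected 0.076. I'll go down in steps and check again.

Call:
carry_out --delta_pos '[[0, 0, 2], [0, 0, 2], [0, 0, 0], [0, 0, 0]]' --dr '[[0, 0, 0], [0, 0, 0], [0, 0, 0], [0, 0, 0]]' --hand '[-1, -1, -1, -1]'

```text
t: 3.38
position: [0.4661, 0.0534, 0.0219]
tool_rot: [2.221, 2.221, 0.0]
wrist_force: [-0.7, -0.5, 0.3]
gripper_width: 0.0857
grasp_force: 0.0
```

```bash
python3 - <<'E'
from h import *
for k in range(3): 
  print(arm.sense()["position"]); p,d=read_camera("side")
P=pts("side",d)
r=P[130:195,195:260].reshape(-1,3)
for lo,hi in((.38,.43),(.50,.56)):
    q=r[(r[:,0]>lo)&(r[:,0]<hi)&(r[:,2]>.03)&(abs(r[:,1]-.055)<.03)]
    print(len(q), np.percentile(q[:,2],[0,2,10,50]).round(3))
    z=q[q[:,2]<np.percentile(q[:,2],15)]; print(z.min(0).round(3),z.max(0).round(3))
cv2.imwrite("pics/side2.png",cv2.resize(p[120:240,170:320],None,fx=5,fy=5))
E
```

```text
[0.4660905  0.05342047 0.02193206]
[0.46686271 0.05331009 0.02254877]
[0.46727119 0.05326723 0.02282494]
492 [0.065 0.071 0.085 0.127]
[0.411 0.041 0.065] [0.426 0.06  0.093]
387 [0.064 0.068 0.079 0.121]
[0.509 0.041 0.064] [0.525 0.069 0.085]
```

View pics/side2.png

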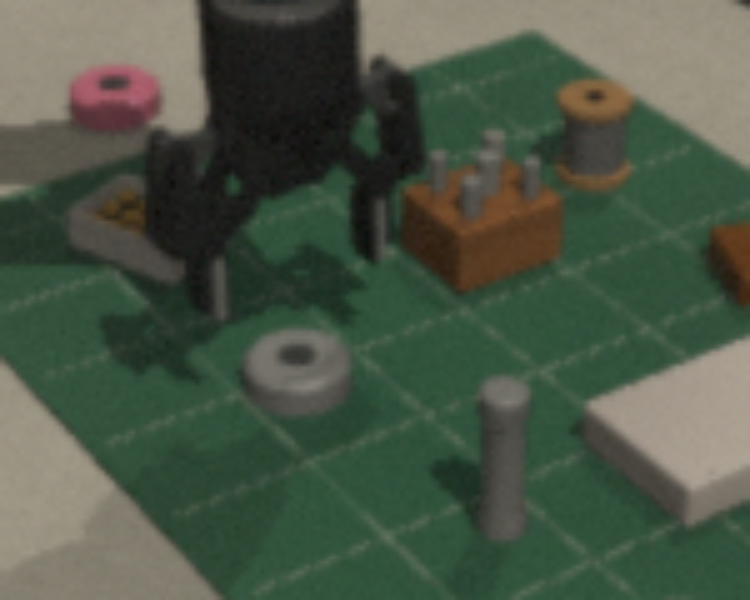

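The tips are at z of about 0.065, above and astride the anvil at (297,370). In height they sit about 42 mm above the reported TCP when open. The camera agrees with the known object heights, so I'll trust it and keep descending with checks.

Call:
carry_out --delta_pos '[[0, 0, 1.5], [0, 0, 1.5], [0, 0, 0], [0, 0, 0]]' --dr '[[0, 0, 0], [0, 0, 0], [0, 0, 0], [0, 0, 0]]' --hand '[-1, -1, -1, -1]'

```text
t: 3.87
position: [0.4659, 0.0534, -0.0084]
tool_rot: [-2.222, -2.221, 0.0]
wrist_force: [-0.3, -0.3, -0.4]
gripper_width: 0.0854
grasp_force: 0.0
```

```bash
cat >> h.py <<'E'
def tips(c,zmin,half=.03):
    p,d=read_camera("side"); P=pts("side",d); r=P.reshape(-1,3)
    out=[]
    for lo,hi in((c[0]-.08,c[0]-.035),(c[0]+.035,c[0]+.08)):
        q=r[(r[:,0]>lo)&(r[:,0]<hi)&(r[:,2]>zmin)&(r[:,2]<.2)&(abs(r[:,1]-c[1])<half)]
        out.append(np.percentile(q[:,2],[0,2,10]).round(3)); z=q[q[:,2]<np.percentile(q[:,2],15)]; out+= [z.min(0).round(3),z.max(0).round(3)]
    print(*out); return p,d
E
python3 - <<'E'
from h import *
p,d=tips((.467,.053),.012)
print(arm.sense()["position"])
cv2.imwrite("pics/side3.png",cv2.resize(p[120:240,170:320],None,fx=5,fy=5))
E
```

```text
[0.032 0.041 0.059] [0.409 0.041 0.032] [0.425 0.065 0.072] [0.032 0.037 0.048] [0.509 0.039 0.032] [0.524 0.068 0.053]
[ 0.46651353  0.05329585 -0.00793815]
```

View pics/side3.png

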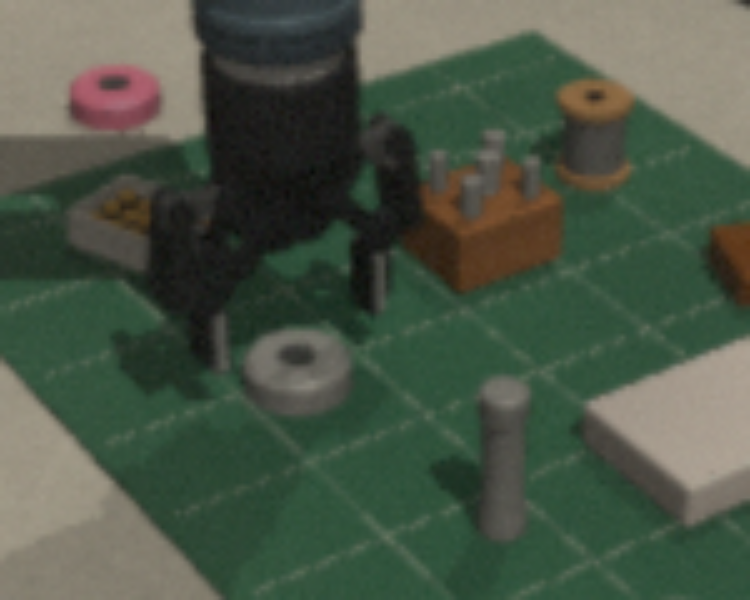

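Tips are at 0.032 and straddle the anvil cleanly. Another 1.7 cm down puts them beside the disc, then I'll close.

Call:
carry_out --delta_pos '[[-0.1, 0, 0.9], [0, 0, 0.8], [0, 0, 0], [0, 0, 0]]' --dr '[[0, 0, 0], [0, 0, 0], [0, 0, 0], [0, 0, 0]]' --hand '[-1, -1, -1, -1]'

```text
t: 4.25
position: [0.4652, 0.0524, -0.0264]
tool_rot: [-2.221, -2.22, 0.001]
wrist_force: [-0.3, -0.9, 0.6]
gripper_width: 0.0854
grasp_force: 0.0
```

Call:
carry_out --delta_pos '[[0, 0, 0], [0, 0, 0], [0, 0, 0], [0, 0, 0], [0, 0, 0]]' --dr '[[0, 0, 0], [0, 0, 0], [0, 0, 0], [0, 0, 0], [0, 0, 0]]' --hand '[1, 1, 1, 1, 1]'

```text
t: 4.67
position: [0.4663, 0.0523, -0.0251]
tool_rot: [2.221, 2.221, 0.001]
wrist_force: [-2.7, 0.1, 7.8]
gripper_width: 0.0533
grasp_force: 61.9
```

Call:
carry_out --delta_pos '[[0, 0, 0], [0, 0, 0], [0, 0, 0], [0, 0, 0], [0, 0, 0]]' --dr '[[0, 0, 0], [0, 0, 0], [0, 0, 0], [0, 0, 0], [0, 0, 0]]' --hand '[1, 1, 1, 1, 1]'

```text
t: 5.08
position: [0.4663, 0.0523, -0.0251]
tool_rot: [2.221, 2.221, 0.001]
wrist_force: [-2.5, 0.1, 7.2]
gripper_width: 0.0535
grasp_force: 61.9
```

Call:
carry_out --delta_pos '[[0, 0, -0.5], [0, 0, -1], [0, 0, -2], [0, 0, -2], [0, 0, 0]]' --dr '[[0, 0, 0], [0, 0, 0], [0, 0, 0], [0, 0, 0], [0, 0, 0]]' --hand '[1, 1, 1, 1, 1]'

```text
t: 5.5
position: [0.4688, 0.0521, 0.0328]
tool_rot: [2.218, 2.218, 0.006]
wrist_force: [1.2, -0.5, -2.4]
gripper_width: 0.0534
grasp_force: 64.1
```

```bash
python3 - <<'E'
from h import *
p,d=read_camera("side"); P=pts("side",d)
s=arm.sense();print(s["position"],s["wrist_force"],s["gripper_width"])
cv2.imwrite("pics/side4.png",cv2.resize(p[120:240,170:320],None,fx=5,fy=5))
np.save("s4.npy",d)
E
```

```text
[0.46794603 0.05211236 0.03117389] [ 0.37384912 -0.21983039 -3.39454267] 0.053259108036040344
```

View pics/side4.png

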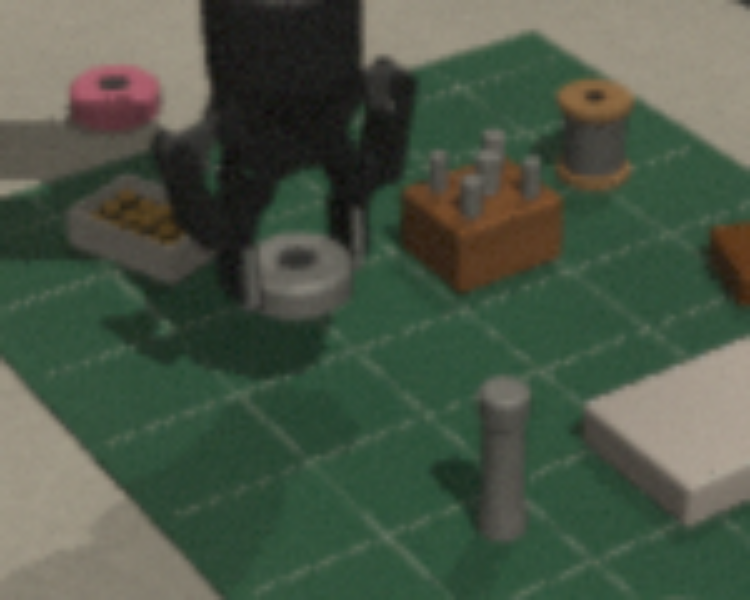

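The anvil at (300,275) is held level with the tips near its bottom. The z reading is offset, but consistently: grip at -0.025 on the mat means release at about 0.000 on the slab. Next I'll lift and carry it over.

Call:
carry_out --delta_pos '[[0, 0, -3], [0, 0, -2], [-2.8, 2.4, 0], [-2.8, 2.4, 0], [-2.8, 2.4, 0]]' --dr '[[0, 0, 0], [0, 0, 0], [0, 0, 0], [0, 0, 0], [0, 0, 0]]' --hand '[1, 1, 1, 1, 1]'

```text
t: 5.97
position: [0.5381, -0.0322, 0.0785]
tool_rot: [-2.22, -2.222, 0.0]
wrist_force: [0.2, 0.0, -2.8]
gripper_width: 0.0537
grasp_force: 65.6
```

Call:
carry_out --delta_pos '[[-2.8, 2.4, 0], [-2.8, 2.4, 0], [-2.8, 2.4, 0], [0, 0, 2], [0, 0, 2]]' --dr '[[0, 0, 0], [0, 0, 0], [0, 0, 0], [0, 0, 0], [0, 0, 0]]' --hand '[1, 1, 1, 1, 1]'

```text
t: 6.38
position: [0.6116, -0.1183, 0.0384]
tool_rot: [2.223, 2.216, 0.002]
wrist_force: [-0.6, 0.7, -4.5]
gripper_width: 0.0533
grasp_force: 65.6
```

Call:
carry_out --delta_pos '[[0, 0, 1.5], [0, 0, 0], [0, 0, 0], [0, 0, 0]]' --dr '[[0, 0, 0], [0, 0, 0], [0, 0, 0], [0, 0, 0]]' --hand '[1, 1, 1, 1]'

```text
t: 6.72
position: [0.6099, -0.1156, 0.0242]
tool_rot: [2.222, 2.221, -0.0]
wrist_force: [-0.5, -0.5, -3.7]
gripper_width: 0.0535
grasp_force: 65.6
```

```bash
cat >> h.py <<'E'
def clus(name,c,r,zlo,zhi,pr=True):
    p,d=read_camera(name); P=pts(name,d); q=P[(d>0)&(np.hypot(P[...,0]-c[0],P[...,1]-c[1])<r)&(P[...,2]>zlo)&(P[...,2]<zhi)]
    if len(q): print(name,len(q),"mean",(q.mean(0)*1000).round(1),"bbox",(q.min(0)*1000).round(),(q.max(0)*1000).round(),"zpct",(np.percentile(q[:,2],[5,50,95])*1000).round(1))
    return p,d
E
python3 - <<'E'
from h import *
s=arm.sense();print(s["position"],s["tool_rot"])
p,d=clus("side",(.61,-.117),.027,.038,.075)
cv2.imwrite("pics/side5.png",cv2.resize(p[120:240,230:380],None,fx=5,fy=5))
E
```

```text
[ 0.60992331 -0.11562506  0.02415785] [ 2.22159012e+00  2.22128678e+00 -5.12112711e-06]
side 241 mean [ 609.  -125.3   68.1] bbox [ 584. -144.   51.] [636. -93.  74.] zpct [56.6 70.  72.5]
```

View pics/side5.png

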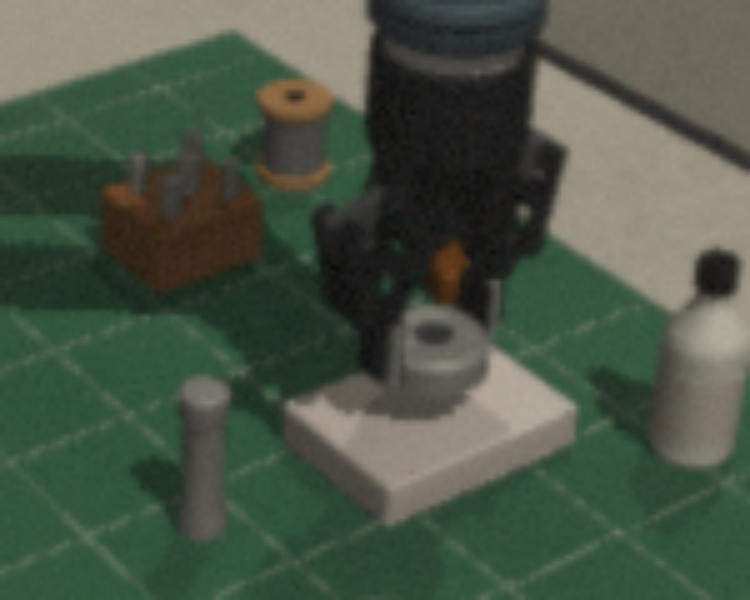

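The anvil hovers level over the slab, with its spot at (432,333) in the crop. Its centre is about (610,-117) against the slab at (611.5,-116). I'll lower it about 2.3 cm.

Call:
carry_out --delta_pos '[[0, 0.15, 0.8], [0, 0, 0.7], [0, 0, 0.5], [0, 0, 0.2], [0, 0, 0]]' --dr '[[0, 0, 0], [0, 0, 0], [0, 0, 0], [0, 0, 0], [0, 0, 0]]' --hand '[1, 1, 1, 1, 1]'

```text
t: 7.18
position: [0.6105, -0.1153, 0.001]
tool_rot: [-2.221, -2.22, 0.001]
wrist_force: [-0.3, -0.0, -1.9]
gripper_width: 0.0533
grasp_force: 65.6
```

Call:
carry_out --delta_pos '[[0, 0, 0.1], [0, 0, 0.1], [0, 0, 0]]' --dr '[[0, 0, 0], [0, 0, 0], [0, 0, 0]]' --hand '[1, 1, 1]'

```text
t: 7.43
position: [0.6114, -0.1157, 0.0002]
tool_rot: [2.222, 2.221, 0.0]
wrist_force: [0.1, -0.2, -3.8]
gripper_width: 0.0537
grasp_force: 65.6
```

Call:
carry_out --delta_pos '[[0, 0, 0.1], [0, 0, 0], [0, 0, 0]]' --dr '[[0, 0, 0], [0, 0, 0], [0, 0, 0]]' --hand '[1, 1, 1]'

```text
t: 7.68
position: [0.6116, -0.1158, 0.0001]
tool_rot: [2.221, 2.221, 0.0]
wrist_force: [-4.1, 1.1, 5.0]
gripper_width: 0.0536
grasp_force: 66.3
```

Call:
carry_out --delta_pos '[[0, 0, 0.1], [0, 0, 0], [0, 0, 0]]' --dr '[[0, 0, 0], [0, 0, 0], [0, 0, 0]]' --hand '[1, 1, 1]'

```text
t: 7.93
position: [0.6116, -0.1158, -0.0]
tool_rot: [2.221, 2.221, -0.0]
wrist_force: [-6.5, 0.8, 12.3]
gripper_width: 0.0538
grasp_force: 67.2
```

Contact comes at a reading of 0.000, as predicted. I'll release, rise, and go above the jar.

Call:
carry_out --delta_pos '[[0, 0, -0.1], [0, 0, 0], [0, 0, 0], [0, 0, 0], [0, 0, 0]]' --dr '[[0, 0, 0], [0, 0, 0], [0, 0, 0], [0, 0, 0], [0, 0, 0]]' --hand '[-1, -1, -1, -1, -1]'

```text
t: 8.35
position: [0.6113, -0.1157, -0.0011]
tool_rot: [-2.222, -2.221, -0.0]
wrist_force: [-0.6, -1.0, 0.5]
gripper_width: 0.0853
grasp_force: 0.0
```

Call:
carry_out --delta_pos '[[0, 0, -1], [0, 0, -2], [0, 0, -3], [0, 0, -2], [-2.6, -2.7, 0]]' --dr '[[0, 0, 0], [0, 0, 0], [0, 0, 0], [0, 0, 0], [0, 0, 0]]' --hand '[-1, -1, -1, -1, -1]'

```text
t: 8.77
position: [0.5911, -0.1405, 0.0858]
tool_rot: [2.209, 2.218, 0.01]
wrist_force: [0.5, -0.7, 0.7]
gripper_width: 0.0854
grasp_force: 0.0
```

Call:
carry_out --delta_pos '[[-2.6, -2.7, 0], [-2.5, -2.7, 0], [-2.5, -2.7, 0], [-2.5, -2.7, 0], [-2.5, -2.6, 0]]' --dr '[[0, 0, 0], [0, 0, 0], [0, 0, 0], [0, 0, 0], [0, 0, 0]]' --hand '[-1, -1, -1, -1, -1]'

```text
t: 9.18
position: [0.4491, -0.2686, 0.0799]
tool_rot: [2.221, 2.221, -0.0]
wrist_force: [-0.4, -0.6, 0.3]
gripper_width: 0.0854
grasp_force: 0.0
```

Call:
carry_out --delta_pos '[[0, 0, 0], [0, 0, 0], [0, 0, 0]]' --dr '[[0, 0, 0], [0, 0, 0], [0, 0, 0]]' --hand '[-1, -1, -1]'

```text
t: 9.43
position: [0.4506, -0.2679, 0.0797]
tool_rot: [2.222, 2.219, 0.001]
wrist_force: [0.2, 0.0, -0.4]
gripper_width: 0.0858
grasp_force: 0.0
```

```bash
python3 - <<'E'
from h import *
print(arm.sense()["position"])
clus("side",(.61,-.116),.04,.040,.06)
clus("top",(.61,-.116),.04,.042,.06)
clus("side",(.45,-.268),.035,.062,.078)
E
```

```text
[ 0.45056553 -0.26791553  0.07974046]
side 14 mean [ 604.5 -140.5   45.1] bbox [ 599. -143.   41.] [ 612. -137.   48.] zpct [41.8 45.3 47.7]
top 392 mean [ 611.1 -116.    46.3] bbox [ 584. -143.   42.] [639. -89.  52.] zpct [43.4 46.4 48.8]
side 289 mean [ 449.1 -271.4   67.7] bbox [ 428. -293.   62.] [ 474. -247.   73.] zpct [63.8 67.9 70.2]
```

The anvil is centred at (611,-116) with its top at 46 mm. Now I'll grasp the jar.

Call:
carry_out --delta_pos '[[-0.1, 0, 2.5], [0, 0, 2.5], [0, 0, 2.5], [0, 0, 1.6], [0, 0, 0]]' --dr '[[0, 0, 0], [0, 0, 0], [0, 0, 0], [0, 0, 0], [0, 0, 0]]' --hand '[-1, -1, -1, -1, -1]'

```text
t: 10.0
position: [0.4485, -0.2654, -0.0155]
tool_rot: [-2.215, -2.218, 0.0]
wrist_force: [0.1, 0.8, -0.7]
gripper_width: 0.0854
grasp_force: 0.0
```

Call:
carry_out --delta_pos '[[0, 0, 0], [0, 0, 0], [0, 0, 0], [0, 0, 0], [0, 0, 0]]' --dr '[[0, 0, 0], [0, 0, 0], [0, 0, 0], [0, 0, 0], [0, 0, 0]]' --hand '[1, 1, 1, 1, 1]'

```text
t: 10.42
position: [0.4518, -0.2697, -0.01]
tool_rot: [2.219, 2.219, 0.0]
wrist_force: [0.1, 0.7, 6.8]
gripper_width: 0.0478
grasp_force: 62.8
```

Call:
carry_out --delta_pos '[[0, 0, 0], [0, 0, -0.5], [0, 0, -1.5], [0, 0, 0], [0, 0, 0]]' --dr '[[0, 0, 0], [0, 0, 0], [0, 0, 0], [0, 0, 0], [0, 0, 0]]' --hand '[1, 1, 1, 1, 1]'

```text
t: 10.83
position: [0.4509, -0.2693, 0.009]
tool_rot: [2.22, 2.219, -0.0]
wrist_force: [0.5, -0.5, -2.3]
gripper_width: 0.0477
grasp_force: 62.3
```

```bash
python3 - <<'E'
from h import *
s=arm.sense();print(s["position"],s["gripper_width"])
p,d=read_camera("side")
cv2.imwrite("pics/side6.png",cv2.resize(p[180:310,230:380],None,fx=4,fy=4))
E
```

```text
[ 0.45086643 -0.2692869   0.00896749] 0.04766825953899919
```

View pics/side6.png

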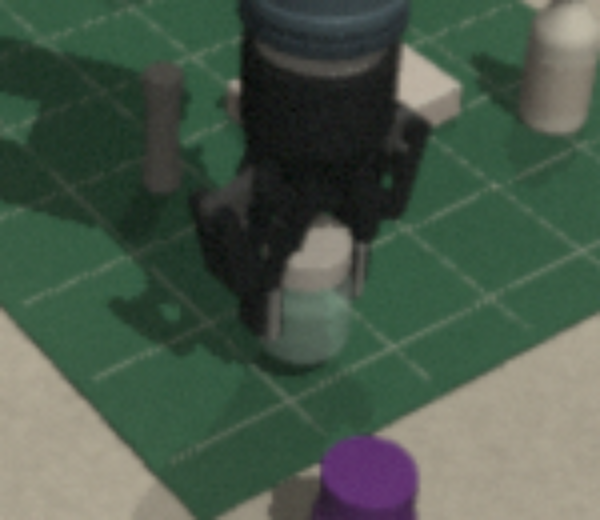

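The jar at (310,290) in the crop is held upright, clear of the mat. Next I'll carry it to the midpoint (615,-8).

Call:
carry_out --delta_pos '[[0, 0, -2.5], [0, 0, -3], [0, 0, -2.5], [3.2, 2, 0], [3.2, 2, 0]]' --dr '[[0, 0, 0], [0, 0, 0], [0, 0, 0], [0, 0, 0], [0, 0, 0]]' --hand '[1, 1, 1, 1, 1]'

```text
t: 11.3
position: [0.4913, -0.2063, 0.0897]
tool_rot: [2.224, 2.213, 0.001]
wrist_force: [1.2, 0.3, -2.8]
gripper_width: 0.0475
grasp_force: 62.9
```

Call:
carry_out --delta_pos '[[3.3, 2.1, 0], [3.3, 2.1, 0], [3.3, 2.1, 0], [3.3, 2.1, 0], [3.3, 2.1, 0]]' --dr '[[0, 0, 0], [0, 0, 0], [0, 0, 0], [0, 0, 0], [0, 0, 0]]' --hand '[1, 1, 1, 1, 1]'

```text
t: 11.72
position: [0.5954, -0.0377, 0.0871]
tool_rot: [-2.221, -2.22, 0.001]
wrist_force: [1.1, -1.1, -1.9]
gripper_width: 0.0477
grasp_force: 62.9
```

Call:
carry_out --delta_pos '[[3.2, 1.9, 0], [0, 0, 2.5], [0, 0, 2.5], [0, 0, 2], [0, 0, 0]]' --dr '[[0, 0, 0], [0, 0, 0], [0, 0, 0], [0, 0, 0], [0, 0, 0]]' --hand '[1, 1, 1, 1, 1]'

```text
t: 12.13
position: [0.6096, -0.0063, 0.0121]
tool_rot: [-2.215, -2.216, 0.009]
wrist_force: [-2.0, 0.7, -2.3]
gripper_width: 0.0478
grasp_force: 62.8
```

Call:
carry_out --delta_pos '[[0, 0, 0], [0, 0, 0], [0, 0, 0]]' --dr '[[0, 0, 0], [0, 0, 0], [0, 0, 0]]' --hand '[1, 1, 1]'

```text
t: 12.38
position: [0.6157, -0.0082, 0.0198]
tool_rot: [2.221, 2.219, 0.002]
wrist_force: [0.4, -0.7, -2.2]
gripper_width: 0.0475
grasp_force: 62.8
```

Call:
carry_out --delta_pos '[[0, 0, 1.2], [0, 0, 1], [0, 0, 0.6], [0, 0, 0], [0, 0, 0]]' --dr '[[0, 0, 0], [0, 0, 0], [0, 0, 0], [0, 0, 0], [0, 0, 0]]' --hand '[1, 1, 1, 1, 1]'

```text
t: 12.8
position: [0.6141, -0.0078, -0.0101]
tool_rot: [-2.221, -2.221, 0.001]
wrist_force: [-1.7, 0.6, 2.3]
gripper_width: 0.0474
grasp_force: 64.1
```

Call:
carry_out --delta_pos '[[0, 0, 0.1], [0, 0, 0], [0, 0, 0]]' --dr '[[0, 0, 0], [0, 0, 0], [0, 0, 0]]' --hand '[1, 1, 1]'

```text
t: 13.05
position: [0.6141, -0.0078, -0.0102]
tool_rot: [-2.221, -2.221, 0.001]
wrist_force: [-4.9, 0.2, 8.9]
gripper_width: 0.0476
grasp_force: 64.7
```

Call:
carry_out --delta_pos '[[0, 0, 0.1], [0, 0, 0], [0, 0, 0]]' --dr '[[0, 0, 0], [0, 0, 0], [0, 0, 0]]' --hand '[1, 1, 1]'

```text
t: 13.3
position: [0.6142, -0.0077, -0.0103]
tool_rot: [-2.221, -2.221, 0.001]
wrist_force: [-7.6, 0.6, 16.5]
gripper_width: 0.048
grasp_force: 65.5
```

The jar is on the mat. I'll release, rise, and go to the tray with a 0.353 rad turn.

Call:
carry_out --delta_pos '[[0, 0, -0.25], [0, 0, 0], [0, 0, 0], [0, 0, 0], [0, 0, 0]]' --dr '[[0, 0, 0], [0, 0, 0], [0, 0, 0], [0, 0, 0], [0, 0, 0]]' --hand '[-1, -1, -1, -1, -1]'

```text
t: 13.72
position: [0.6141, -0.0076, -0.0099]
tool_rot: [-2.222, -2.221, 0.0]
wrist_force: [-0.3, -0.1, -1.1]
gripper_width: 0.0849
grasp_force: 0.0
```

Call:
carry_out --delta_pos '[[0, 0, -1.5], [0, 0, -3], [0, 0, -3.5], [0, 0, -2], [3.2, -2.0, 0]]' --dr '[[0, 0, 0], [0, 0, 0], [0, 0, 0], [0, 0, 0], [0, 0, 0]]' --hand '[-1, -1, -1, -1, -1]'

```text
t: 14.13
position: [0.6016, 0.0193, 0.0971]
tool_rot: [2.218, 2.207, 0.011]
wrist_force: [1.1, -0.3, 1.3]
gripper_width: 0.0853
grasp_force: 0.0
```

Call:
carry_out --delta_pos '[[3.2, -2.0, 0], [3.2, -2.0, 0], [3.2, -2.0, 0], [3.2, -2.0, 0], [3.2, -2.1, 0]]' --dr '[[0, 0, 0], [0, 0, 0], [0, 0, 0], [0, 0, 0], [0, 0, 0]]' --hand '[-1, -1, -1, -1, -1]'

```text
t: 14.55
position: [0.4923, 0.1855, 0.0905]
tool_rot: [2.222, 2.221, 0.0]
wrist_force: [-0.1, 0.1, 0.7]
gripper_width: 0.0851
grasp_force: 0.0
```

Call:
carry_out --delta_pos '[[3.2, -2.1, 0], [0, 0, 0], [0, 0, 0], [0, 0, 0], [0, 0, 0]]' --dr '[[0, 0, 0], [0, 0, -0.118], [0, 0, -0.118], [0, 0, -0.117], [0, 0, 0]]' --hand '[-1, -1, -1, -1, -1]'

```text
t: 14.97
position: [0.4721, 0.2168, 0.0904]
tool_rot: [-1.791, -2.581, 0.0]
wrist_force: [0.6, 0.8, -0.1]
gripper_width: 0.0855
grasp_force: 0.0
```

Call:
carry_out --delta_pos '[[0, 0, 2], [0, 0, 2], [0, 0, 0], [0, 0, 0], [0, 0, 0]]' --dr '[[0, 0, 0], [0, 0, 0], [0, 0, 0], [0, 0, 0], [0, 0, 0]]' --hand '[-1, -1, -1, -1, -1]'

```text
t: 15.38
position: [0.4729, 0.2163, 0.0512]
tool_rot: [1.8, 2.575, 0.001]
wrist_force: [1.1, -0.0, 0.8]
gripper_width: 0.0855
grasp_force: 0.0
```

```bash
python3 - <<'E'
from h import *
s=arm.sense();print(s["position"],s["tool_rot"])
p,d=clus("side",(.47,.215),.06,.014,.035)
clus("top",(.615,-.008),.04,.062,.08)
cv2.imwrite("pics/side7.png",cv2.resize(p[90:220,130:300],None,fx=4,fy=4))
E
```

```text
[0.4729203  0.21629492 0.05123148] [1.79950892e+00 2.57474882e+00 5.29895694e-04]
side 359 mean [472.4 213.1  20.8] bbox [438. 167.  14.] [509. 256.  29.] zpct [15.3 20.8 26.5]
top 274 mean [613.8  -7.2  68.5] bbox [593. -29.  62.] [635.  14.  73.] zpct [65.6 68.5 71.1]
```

View pics/side7.png

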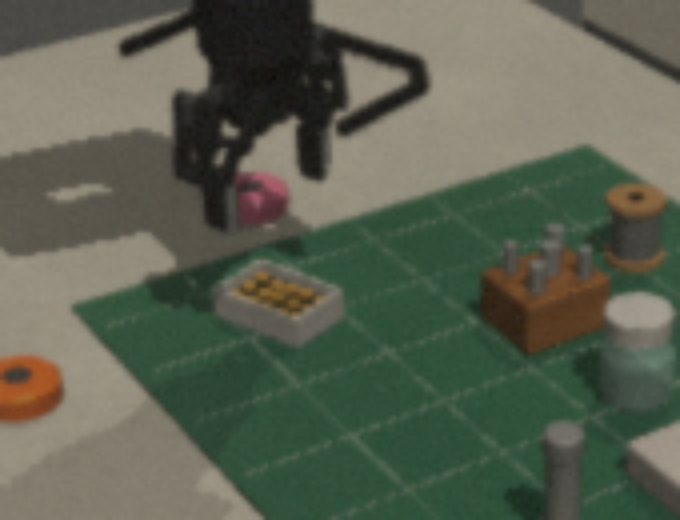

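The gripper is above the tray at (280,300), and the jar stands at (614,-7). The tool is at 20.1°, matching the tray. I'll descend and grip.

Call:
carry_out --delta_pos '[[0, 0, 2.5], [0, 0, 2.2], [0, 0, 1.7], [0, 0, 1], [0, 0, 0]]' --dr '[[0, 0, 0], [0, 0, 0], [0, 0, 0], [0, 0, 0], [0, 0, 0]]' --hand '[-1, -1, -1, -1, -1]'

```text
t: 15.9
position: [0.4712, 0.216, -0.0248]
tool_rot: [-1.797, -2.575, 0.003]
wrist_force: [0.3, -0.5, 0.7]
gripper_width: 0.0856
grasp_force: 0.0
```

Call:
carry_out --delta_pos '[[0, 0, 0], [0, 0, 0], [0, 0, 0], [0, 0, 0], [0, 0, 0]]' --dr '[[0, 0, 0], [0, 0, 0], [0, 0, 0], [0, 0, 0], [0, 0, 0]]' --hand '[1, 1, 1, 1, 1]'

```text
t: 16.32
position: [0.474, 0.2167, -0.0218]
tool_rot: [1.796, 2.575, 0.004]
wrist_force: [0.1, 0.4, 7.0]
gripper_width: 0.0491
grasp_force: 63.4
```

Call:
carry_out --delta_pos '[[0, 0, 0], [0, 0, -0.5], [0, 0, -1.5], [0, 0, 0], [0, 0, 0]]' --dr '[[0, 0, 0], [0, 0, 0], [0, 0, 0], [0, 0, 0], [0, 0, 0]]' --hand '[1, 1, 1, 1, 1]'

```text
t: 16.73
position: [0.4733, 0.2166, -0.0026]
tool_rot: [1.796, 2.575, 0.003]
wrist_force: [-0.3, -0.4, -0.7]
gripper_width: 0.0484
grasp_force: 62.5
```

```bash
python3 - <<'E'
from h import *
s=arm.sense();print(s["position"],s["gripper_width"])
p,d=clus("side",(.472,.215),.05,.03,.055)
cv2.imwrite("pics/side8.png",cv2.resize(p[90:220,130:300],None,fx=4,fy=4))
E
```

```text
[ 0.47328753  0.21656907 -0.00255404] 0.04844165220910231
side 366 mean [475.8 206.2  40.5] bbox [436. 170.  30.] [513. 250.  55.] zpct [31.8 40.3 51. ]
```

View pics/side8.png

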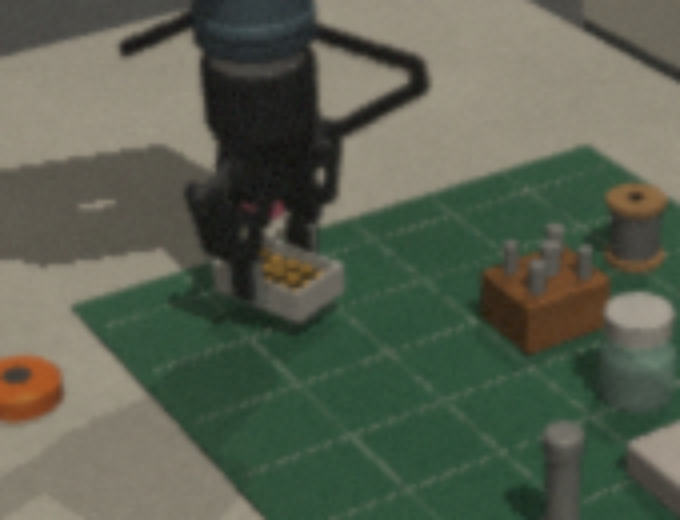

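The tray at (280,285) is lifted and level. I'll raise it, straighten it and carry it to (608,-224).

Call:
carry_out --delta_pos '[[0, 0, -3.5], [0, 0, -3.5], [0, 0, -3], [0, 0, 0], [0, 0, 0]]' --dr '[[0, 0, 0], [0, 0, 0], [0, 0, 0.118], [0, 0, 0.118], [0, 0, 0.117]]' --hand '[1, 1, 1, 1, 1]'

```text
t: 17.2
position: [0.4739, 0.2167, 0.0985]
tool_rot: [2.227, 2.213, 0.005]
wrist_force: [-0.2, -0.7, -1.8]
gripper_width: 0.0489
grasp_force: 63.0
```

Call:
carry_out --delta_pos '[[-3.6, 1.1, 0], [-3.6, 1.1, 0], [-3.6, 1.1, 0], [-3.6, 1.1, 0], [-3.6, 1.1, 0]]' --dr '[[0, 0, 0], [0, 0, 0], [0, 0, 0], [0, 0, 0], [0, 0, 0]]' --hand '[1, 1, 1, 1, 1]'

```text
t: 17.62
position: [0.527, 0.0348, 0.0958]
tool_rot: [-2.221, -2.221, 0.001]
wrist_force: [0.8, 0.4, -1.8]
gripper_width: 0.0486
grasp_force: 63.0
```

Call:
carry_out --delta_pos '[[-3.7, 1.1, 0], [-3.7, 1.1, 0], [-3.7, 1.1, 0], [-3.7, 1.1, 0], [-3.7, 1.1, 0]]' --dr '[[0, 0, 0], [0, 0, 0], [0, 0, 0], [0, 0, 0], [0, 0, 0]]' --hand '[1, 1, 1, 1, 1]'

```text
t: 18.03
position: [0.5819, -0.1503, 0.0954]
tool_rot: [-2.221, -2.22, 0.001]
wrist_force: [0.6, -0.2, -1.6]
gripper_width: 0.0485
grasp_force: 63.0
```

Call:
carry_out --delta_pos '[[-3.7, 1.2, 0], [-3.7, 1.2, 0], [0, 0, 0], [0, 0, 0], [0, 0, 0]]' --dr '[[0, 0, 0], [0, 0, 0], [0, 0, 0], [0, 0, 0], [0, 0, 0]]' --hand '[1, 1, 1, 1, 1]'

```text
t: 18.45
position: [0.6053, -0.222, 0.0952]
tool_rot: [-2.221, -2.218, 0.0]
wrist_force: [-0.2, 0.9, -1.6]
gripper_width: 0.0485
grasp_force: 63.0
```

Call:
carry_out --delta_pos '[[-0.2, 0.2, 3], [0, 0, 3], [0, 0, 2.5], [0, 0, 1.5], [0, 0, 0]]' --dr '[[0, 0, 0], [0, 0, 0], [0, 0, 0], [0, 0, 0], [0, 0, 0]]' --hand '[1, 1, 1, 1, 1]'

```text
t: 18.87
position: [0.6049, -0.2213, -0.0079]
tool_rot: [-2.214, -2.217, 0.003]
wrist_force: [-0.1, 1.0, -1.1]
gripper_width: 0.0482
grasp_force: 63.0
```

Call:
carry_out --delta_pos '[[0, 0, 0.7], [0, 0, 0.4], [0, 0, 0.2], [0, 0, 0], [0, 0, 0]]' --dr '[[0, 0, 0], [0, 0, 0], [0, 0, 0], [0, 0, 0], [0, 0, 0]]' --hand '[1, 1, 1, 1, 1]'

```text
t: 19.28
position: [0.6089, -0.2251, -0.0154]
tool_rot: [2.221, 2.22, 0.001]
wrist_force: [-0.0, 0.1, -1.3]
gripper_width: 0.0487
grasp_force: 63.0
```

Call:
carry_out --delta_pos '[[0, 0, 0.2], [0, 0, 0.1], [0, 0, 0], [0, 0, 0]]' --dr '[[0, 0, 0], [0, 0, 0], [0, 0, 0], [0, 0, 0]]' --hand '[1, 1, 1, 1]'

```text
t: 19.62
position: [0.6083, -0.2247, -0.0194]
tool_rot: [-2.222, -2.221, -0.0]
wrist_force: [-0.3, -0.1, -2.1]
gripper_width: 0.0488
grasp_force: 63.0
```

Call:
carry_out --delta_pos '[[0, 0, 0.1], [0, 0, 0.1], [0, 0, 0], [0, 0, 0]]' --dr '[[0, 0, 0], [0, 0, 0], [0, 0, 0], [0, 0, 0]]' --hand '[1, 1, 1, 1]'

```text
t: 19.95
position: [0.6082, -0.2247, -0.0215]
tool_rot: [-2.222, -2.221, 0.0]
wrist_force: [0.6, 0.4, -2.3]
gripper_width: 0.049
grasp_force: 63.2
```

Call:
carry_out --delta_pos '[[0, 0, 0.1], [0, 0, 0], [0, 0, 0]]' --dr '[[0, 0, 0], [0, 0, 0], [0, 0, 0]]' --hand '[1, 1, 1]'

```text
t: 20.2
position: [0.6084, -0.2248, -0.0217]
tool_rot: [2.222, 2.221, -0.0]
wrist_force: [-3.4, 2.2, 4.1]
gripper_width: 0.0489
grasp_force: 63.9
```

Contact. I'll release, rise, and go above the setter.

Call:
carry_out --delta_pos '[[0, 0, -0.1], [0, 0, 0], [0, 0, 0], [0, 0, 0], [0, 0, 0]]' --dr '[[0, 0, 0], [0, 0, 0], [0, 0, 0], [0, 0, 0], [0, 0, 0]]' --hand '[-1, -1, -1, -1, -1]'

```text
t: 20.62
position: [0.6083, -0.2247, -0.0216]
tool_rot: [-2.222, -2.221, -0.0]
wrist_force: [0.2, -0.3, 0.8]
gripper_width: 0.0856
grasp_force: 0.0
```

Call:
carry_out --delta_pos '[[0, 0, -1.5], [0, 0, -3], [0, 0, -3.5], [0, 0, -3.3], [0, 0, 0]]' --dr '[[0, 0, 0], [0, 0, 0], [0, 0, 0], [0, 0, 0], [0, 0, 0]]' --hand '[-1, -1, -1, -1, -1]'

```text
t: 21.03
position: [0.6131, -0.2273, 0.1012]
tool_rot: [2.212, 2.212, 0.005]
wrist_force: [2.3, -1.0, 1.8]
gripper_width: 0.0856
grasp_force: 0.0
```

Call:
carry_out --delta_pos '[[2.4, -2.5, 0], [2.4, -2.5, 0], [2.4, -2.5, 0], [2.4, -2.5, 0], [2.4, -2.5, 0]]' --dr '[[0, 0, 0], [0, 0, 0], [0, 0, 0], [0, 0, 0], [0, 0, 0]]' --hand '[-1, -1, -1, -1, -1]'

```text
t: 21.45
position: [0.4823, -0.1038, 0.0923]
tool_rot: [2.221, 2.22, 0.001]
wrist_force: [0.1, 0.6, 0.1]
gripper_width: 0.0854
grasp_force: 0.0
```

Call:
carry_out --delta_pos '[[0, 0, 0], [0, 0, 0], [0, 0, 0]]' --dr '[[0, 0, 0], [0, 0, 0], [0, 0, 0]]' --hand '[-1, -1, -1]'

```text
t: 21.7
position: [0.4845, -0.1052, 0.0929]
tool_rot: [2.219, 2.22, 0.001]
wrist_force: [0.2, -0.0, 0.0]
gripper_width: 0.0855
grasp_force: 0.0
```

```bash
python3 - <<'E'
from h import *
s=arm.sense();print(s["position"],s["tool_rot"])
p,d=clus("side",(.48,-.104),.025,.03,.09)
clus("side",(.48,-.104),.025,.078,.09)
clus("top",(.608,-.224),.06,.018,.035)
E
```

```text
[ 0.48448544 -0.10521867  0.09286503] [2.21941168e+00 2.21953529e+00 1.28044726e-03]
side 196 mean [ 479.4 -109.5   63.5] bbox [ 470. -117.   30.] [492. -93.  86.] zpct [34.8 66.8 84.1]
side 59 mean [ 481.7 -106.8   82.5] bbox [ 472. -118.   79.] [493. -94.  86.] zpct [79.1 82.6 84.7]
top 126 mean [ 623.8 -238.4   22.8] bbox [ 600. -262.   18.] [ 634. -193.   29.] zpct [18.2 22.9 27.3]
```

Call:
carry_out --delta_pos '[[0, -0.15, 3], [0, 0, 3], [0, 0, 2.5], [0, 0, 1.3], [0, 0, 0]]' --dr '[[0, 0, 0], [0, 0, 0], [0, 0, 0], [0, 0, 0], [0, 0, 0]]' --hand '[-1, -1, -1, -1, -1]'

```text
t: 22.27
position: [0.4796, -0.1042, -0.0096]
tool_rot: [-2.219, -2.216, 0.003]
wrist_force: [-0.9, -0.1, 0.1]
gripper_width: 0.0853
grasp_force: 0.0
```

Call:
carry_out --delta_pos '[[0, 0, 0], [0, 0, 0], [0, 0, 0], [0, 0, 0], [0, 0, 0]]' --dr '[[0, 0, 0], [0, 0, 0], [0, 0, 0], [0, 0, 0], [0, 0, 0]]' --hand '[-0.2, 0, 0.1, 0.2, 0.3]'

```text
t: 22.68
position: [0.4827, -0.1051, -0.0054]
tool_rot: [2.22, 2.22, 0.001]
wrist_force: [0.1, -0.3, 1.1]
gripper_width: 0.0299
grasp_force: 0.0
```

Call:
carry_out --delta_pos '[[0, 0, 0], [0, 0, 0], [0, 0, 0], [0, 0, 0], [0, 0, 0]]' --dr '[[0, 0, 0], [0, 0, 0], [0, 0, 0], [0, 0, 0], [0, 0, 0]]' --hand '[0.4, 0.5, 0.7, 1, 1]'

```text
t: 23.1
position: [0.4822, -0.1048, -0.0058]
tool_rot: [2.221, 2.221, 0.0]
wrist_force: [-0.6, 0.7, 5.7]
gripper_width: 0.0186
grasp_force: 57.8
```

Call:
carry_out --delta_pos '[[0, 0, 0], [0, 0, -0.5], [0, 0, -1.5], [0, 0, 0], [0, 0, 0]]' --dr '[[0, 0, 0], [0, 0, 0], [0, 0, 0], [0, 0, 0], [0, 0, 0]]' --hand '[1, 1, 1, 1, 1]'

```text
t: 23.52
position: [0.4824, -0.1049, 0.014]
tool_rot: [2.221, 2.22, 0.001]
wrist_force: [-1.1, -0.1, -2.1]
gripper_width: 0.0188
grasp_force: 57.9
```

```bash
python3 - <<'E'
from h import *
s=arm.sense();print(s["position"],s["gripper_width"])
p,d=read_camera("side")
cv2.imwrite("pics/side9.png",cv2.resize(p[120:250,220:390],None,fx=4,fy=4))
E
```

```text
[ 0.48238547 -0.10489579  0.01403506] 0.018750928368637027
```

View pics/side9.png

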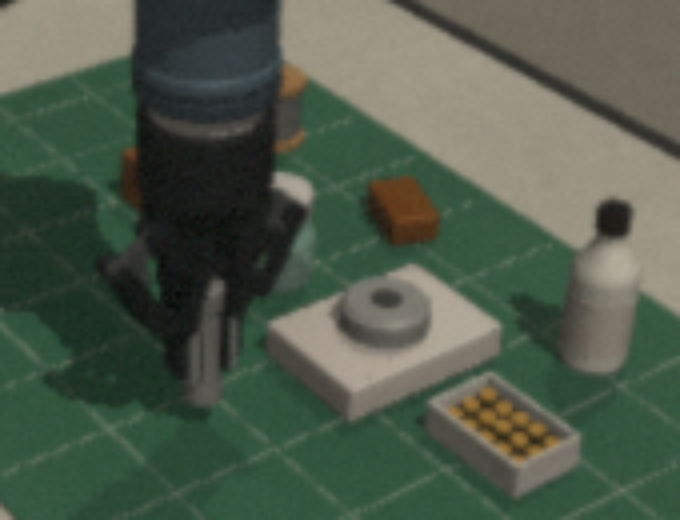

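The setter at (203,345) in the crop is held upright, and the anvil and tray look right. I'll carry it over the anvil.

Call:
carry_out --delta_pos '[[0, 0, -2.5], [0, 0, -3], [0, 0, -2.5], [-0.3, 3.2, 0], [-0.3, 3.2, 0]]' --dr '[[0, 0, 0], [0, 0, 0], [0, 0, 0], [0, 0, 0], [0, 0, 0]]' --hand '[1, 1, 1, 1, 1]'

```text
t: 23.98
position: [0.547, -0.1111, 0.0955]
tool_rot: [2.22, 2.218, 0.002]
wrist_force: [-0.2, 0.0, -1.6]
gripper_width: 0.0188
grasp_force: 58.4
```

Call:
carry_out --delta_pos '[[-0.3, 3.2, 0], [-0.3, 3.2, 0], [0, 0, 0], [0, 0, 2], [0, 0, 1.5]]' --dr '[[0, 0, 0], [0, 0, 0], [0, 0, 0], [0, 0, 0], [0, 0, 0]]' --hand '[1, 1, 1, 1, 1]'

```text
t: 24.4
position: [0.6098, -0.1165, 0.0568]
tool_rot: [-2.221, -2.221, 0.001]
wrist_force: [1.2, -0.2, -3.1]
gripper_width: 0.0184
grasp_force: 58.6
```

Call:
carry_out --delta_pos '[[0, 0, 0.5], [0, 0, 0], [0, 0, 0], [0, 0, 0]]' --dr '[[0, 0, 0], [0, 0, 0], [0, 0, 0], [0, 0, 0]]' --hand '[1, 1, 1, 1]'

```text
t: 24.73
position: [0.6103, -0.117, 0.0544]
tool_rot: [2.221, 2.22, 0.001]
wrist_force: [1.0, -0.2, -2.2]
gripper_width: 0.0186
grasp_force: 58.6
```

```bash
python3 - <<'E'
from h import *
s=arm.sense();print(s["position"],s["tool_rot"])
p,d=read_camera("side"); cv2.imwrite("pics/side10.png",cv2.resize(p[130:230,260:390],None,fx=5,fy=5))
E
```

```text
[ 0.61031067 -0.11696091  0.05444302] [2.22106550e+00 2.22014109e+00 7.83879827e-04]
```

View pics/side10.png

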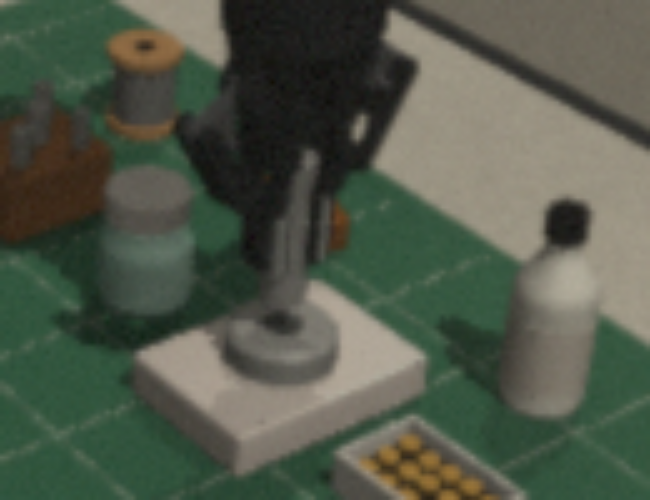

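The setter's foot at (285,300) hovers just above the anvil's spot at (282,322). I'll lower it.

Call:
carry_out --delta_pos '[[0.1, 0.1, 0.7], [0, 0, 0.5], [0, 0, 0.3], [0, 0, 0.1], [0, 0, 0]]' --dr '[[0, 0, 0], [0, 0, 0], [0, 0, 0], [0, 0, 0], [0, 0, 0]]' --hand '[1, 1, 1, 1, 1]'

```text
t: 25.2
position: [0.6106, -0.1156, 0.0374]
tool_rot: [-2.221, -2.221, 0.0]
wrist_force: [-0.1, 0.5, -1.4]
gripper_width: 0.0187
grasp_force: 58.5
```

Call:
carry_out --delta_pos '[[0, 0, 0.1], [0, 0, 0], [0, 0, 0]]' --dr '[[0, 0, 0], [0, 0, 0], [0, 0, 0]]' --hand '[1, 1, 1]'

```text
t: 25.45
position: [0.6109, -0.1157, 0.0372]
tool_rot: [2.222, 2.221, 0.0]
wrist_force: [-3.3, 1.3, 4.6]
gripper_width: 0.0185
grasp_force: 59.1
```

Call:
carry_out --delta_pos '[[0, 0, 0.1], [0, 0, 0], [0, 0, 0]]' --dr '[[0, 0, 0], [0, 0, 0], [0, 0, 0]]' --hand '[1, 1, 1]'

```text
t: 25.7
position: [0.611, -0.1157, 0.0372]
tool_rot: [2.221, 2.221, -0.0]
wrist_force: [-7.2, 2.2, 12.6]
gripper_width: 0.0187
grasp_force: 59.8
```

Call:
carry_out --delta_pos '[[0, 0, -0.15], [0, 0, 0], [0, 0, 0], [0, 0, 0], [0, 0, 0]]' --dr '[[0, 0, 0], [0, 0, 0], [0, 0, 0], [0, 0, 0], [0, 0, 0]]' --hand '[1, 0.3, 0, -0.5, -1]'

```text
t: 26.12
position: [0.6108, -0.1157, 0.0369]
tool_rot: [2.222, 2.221, -0.0]
wrist_force: [-0.0, 0.0, -0.7]
gripper_width: 0.065
grasp_force: 0.0
```

Call:
carry_out --delta_pos '[[0, 0, 0], [0, 0, 0], [0, 0, -1], [0, 0, -2], [0, 0, -3]]' --dr '[[0, 0, 0], [0, 0, 0], [0, 0, 0], [0, 0, 0], [0, 0, 0]]' --hand '[-1, -1, -1, -1, -1]'

```text
t: 26.53
position: [0.6087, -0.1149, 0.0954]
tool_rot: [-2.218, -2.217, 0.004]
wrist_force: [-0.2, -0.7, -0.4]
gripper_width: 0.0853
grasp_force: 0.0
```

Call:
carry_out --delta_pos '[[0, 0, -3], [0, 0, -3], [0, 0, -2], [0, 0, 0], [2, -3, 0]]' --dr '[[0, 0, 0], [0, 0, 0], [0, 0, 0], [0, 0, 0], [0, 0, 0]]' --hand '[-1, -1, -1, -1, -1]'

```text
t: 26.95
position: [0.5849, -0.099, 0.179]
tool_rot: [2.22, 2.214, 0.003]
wrist_force: [-1.1, 1.0, 0.5]
gripper_width: 0.0854
grasp_force: 0.0
```

Call:
carry_out --delta_pos '[[3, -2.5, 0], [3, -2.5, 0], [3, -2.5, 0], [3, -2.5, 0], [3, -2.5, 0]]' --dr '[[0, 0, 0], [0, 0, 0], [0, 0, 0], [0, 0, 0], [0, 0, 0]]' --hand '[-1, -1, -1, -1, -1]'

```text
t: 27.37
position: [0.4541, 0.0554, 0.1768]
tool_rot: [-2.222, -2.22, 0.0]
wrist_force: [-0.3, 0.8, -0.1]
gripper_width: 0.0855
grasp_force: 0.0
```

Call:
carry_out --delta_pos '[[3.5, 0, 0], [3.5, 0, 0], [3.5, 0, 0], [3.5, 0, 0], [0, 0, 0]]' --dr '[[0, 0, 0], [0, 0, 0], [0, 0, 0], [0, 0, 0], [0, 0, 0]]' --hand '[-1, -1, -1, -1, -1]'

```text
t: 27.78
position: [0.4549, 0.1995, 0.1773]
tool_rot: [-2.216, -2.225, -0.003]
wrist_force: [-0.8, -0.8, -0.2]
gripper_width: 0.0853
grasp_force: 0.0
```

```bash
python3 - <<'E'
from h import *
print(arm.sense()["position"])
clus("top",(.611,-.116),.03,.115,.14)
clus("top",(.611,-.116),.04,.041,.053)
clus("top",(.611,-.116),.09,.022,.036)
clus("top",(.614,-.008),.04,.06,.08)
p,d=clus("top",(.608,-.224),.06,.015,.035)
clus("top",(.619,.1),.06,.03,.05)
cv2.imwrite("pics/top2.png",cv2.resize(p[60:280,130:400],None,fx=2.7,fy=2.7))
E
```

```text
[0.45494756 0.1994534  0.17733977]
top 96 mean [ 610.  -114.   125.6] bbox [ 599. -125.  115.] [ 623. -103.  131.] zpct [116.8 126.5 128.7]
top 266 mean [ 606.3 -114.    46.1] bbox [ 584. -143.   41.] [638. -89.  53.] zpct [42.7 46.2 49.5]
top 1253 mean [ 609.3 -119.1   28.3] bbox [ 552. -202.   22.] [672. -28.  35.] zpct [24.9 28.4 31.2]
top 278 mean [613.6  -7.2  68.2] bbox [591. -29.  62.] [635.  14.  72.] zpct [65.7 68.3 70.9]
top 561 mean [ 608.6 -225.5   20.5] bbox [ 583. -263.   15.] [ 634. -187.   29.] zpct [15.6 20.  26.9]
top 587 mean [614.7  98.   43. ] bbox [582.  68.  31.] [653. 129.  50.] zpct [39.4 43.2 46.1]
```

View pics/top2.png

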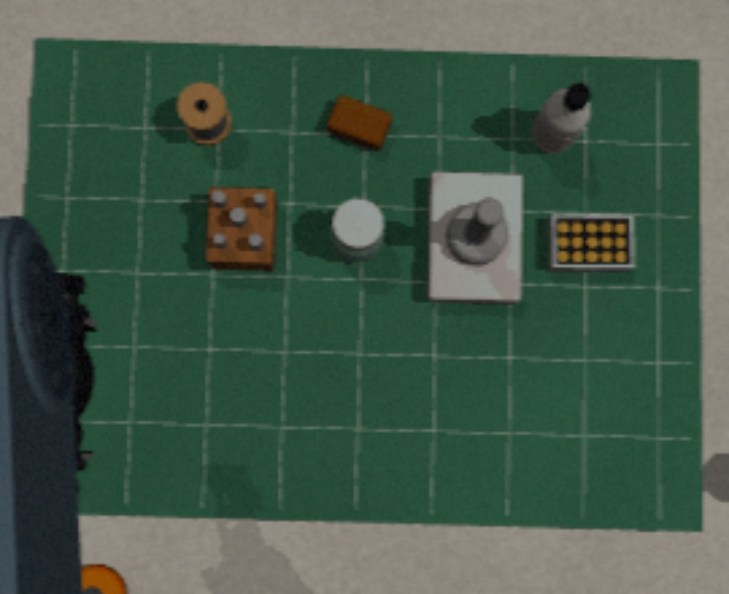

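Everything is in place. The row is straight, the setter stands on the centred anvil, the jar is at (614,-7) and the tray at (609,-225). The bystanders have not moved.

```bash
python3 -c "
from rig import arm
print(arm.job_done())"
```

```text
the job is handed in; nothing more can be done
None
```

The rivet-setting station is set out and handed in at about 28 s of the 106 s allowed, with every placement inside its limits by the last top-camera check; the hand-in returned no verdict.

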